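# Put the seed jar away in the slide-top spice box

### The job

Put the small black-capped jar that stands to the right of the wooden spice box away in that box: slide the box's lid all the way open over its click ridge, stand the jar upright in the empty compartment and let go of it, then slide the lid back over the ridge until it is fully home. Set the jar down gently rather than dropping it, and leave the jar already in the box, the other jars, the bottle, the mug and the kettle where they stand.

Things in the scene. Friction and masses are not known exactly. Their poses are not given: they have to be found in the camera images.
- spice_box: Light wooden spice box fixed on the range, 120 (x) by 160 (y) by 111 mm high; origin at the centre of its underside, z up, yaw within 0.3. Inside, two compartments along y, each 104 (x) by 71 mm (y); side walls 8, end walls 6, divider 5 mm thick. The mouth is 102 mm wide in x. The lid slides in grooves along y and opens towards +y, past the low end, uncovering the empty compartment.
- empty_well (a point): Centre of the floor of the empty compartment (6 mm above the box's underside), at y = -38 mm in the box frame; axes as the box.
- full_well (a point): Centre of the floor of the other compartment, at y = +38 mm in the box frame; a white-capped jar already stands in it, hidden under the lid.
- lid (a joint): How far the lid is open, m: 0 home, 0.085 fully open, solid stops at both (it cannot come off). Starts closed. A sprung ridge on the low end catches a bead under the lid between about 0.017 and 0.005: passing it either way takes a firm 8 to 18 N; the lid is home only once snapped past it (below 0.006). Elsewhere it slides with 1 to 3 N and stays where left. Opened, it still covers the full compartment.
- lid_bar (a point): Top centre of the dark cross bar on the lid; moves with the lid. The bar is 84 mm long (box x), 14 mm thick (box y), 15 mm tall; its top is 122 mm and the lid's top face 107 mm above the range. With the lid closed it lies over the box's centre. Push either flank along the box's y to slide the lid; it need not be grasped.
- seed_jar: The jar to put away: black cap, dark label with orange points, 37 mm in diameter, 84 mm high (cap from 68 mm up), about 90 g; origin at the centre of its underside, z up. It stands on the range to the right of the box.
- stored_jar: White-capped jar with a green label, 34 mm in diameter, 89 mm high, standing in the box's full compartment under the lid; origin at the centre of its underside, z up. Stays there.
- short_jar: Short white-capped jar with an orange label, 40 mm in diameter, 71 mm high; origin at the centre of its underside. It stands to the right of the box, at least 90 mm (centre to centre) in front of or behind the seed jar. Leave it alone.
- green_jar: Tall black-capped jar, 40 mm in diameter, 128 mm high, at the back right; origin at the centre of its underside. Leave it alone.
- oil_bottle: Small oil bottle with a yellow cap, 40 mm in diameter, 146 mm high, at the back; origin at the centre of its underside. Leave it alone.
- red_jar: Jar with a red cap, 50 mm in diameter, 110 mm high, at the back; origin at the centre of its underside. Leave it alone.
- kettle: Red kettle with an arched handle, about 183 by 232 mm and 230 mm high, at the back left; origin at the centre of its underside. Leave it alone.
- mug: White mug with a handle, 82 by 112 mm, 94 mm high, at the front left; origin at the centre of its underside. Leave it alone.
Not all that is in view belongs to the job. Leave any blue or yellow look-alike of the seed_jar alone.

How it is judged:
By the outcome, as a careful person would: the job done as asked, in the order asked, and still so for the second after the job is handed in, with the robot touching nothing.
It also fails if it takes over 64 s, if anything falls off the work surface, if the arm or the gripper's body presses on something with over 40 N, if the wrist force passes 120 N, or if a joint passes its speed limit or range.

### The arm

A 6-joint arm with a two-finger parallel gripper is mounted at the origin on a cart in front of the work surface, level with it; the furniture and walls round the work are solid. World frame = base frame: x ahead of the robot, y to its left, z up, the work surface at z = 0. Lengths are in m, angles in rad, forces in N, time in s.
With the tool pointing down it reaches from about 0.35 to 0.775 m from the base axis. Payload 7.3 kg.
Tool frame: the origin (TCP) lies at the very end of the fingers, on their centre line; the grasp point (between the pads) lies 19 mm behind it; z points along the fingers, y is the direction in which the jaws open and shut (so a half turn about z gives the same grasp; the last joint's range is limited). The gripper opens to 92 mm and grips with 3 to 60 N. Pads are 19 mm wide; open, the fingers measure 130 mm over their backs; the gripper's body (75 mm by 190 mm) begins 47 mm behind the grasp point.
Start: joints at [-1.444, 0.342, 1.524, -0, 1.275, -0.146], TCP at [0.141, -0.506, 0.227] pointing down, gripper open.
Joint ranges: [-2.53, 2.53], [-0.77, 2.02], [0.04, 2.7], [-1, 4.14], [0.28, 2.66], [-3.11, 3.11]. Speed limits (rad/s): [2.57, 2.57, 3.14, 3.14, 3.14, 3.14].

### API

Orientations are given as [roll, pitch, yaw] about the fixed x, y, z axes, in that order (R = Rz(yaw) Ry(pitch) Rx(roll)).
In Python, from cell import monitor, eyes, order gives the robot as it stands. The module is installed in compiled form; this text tells all that it offers.
- The arm moves only by the tool carry_out, never from a script. Its argument "targets" is a list of rows, each a list of 2 entries, a list of its own where there are three numbers: the shift along the tool's x, y, z in m, then the turn about the tool's z in rad. In form: [[[dx, dy, dz], twist], ...]. A call has 1 to 10 rows; each row shifts and turns the pose as measured when the row begins, along the tool's axes as they then stand; what a row does not reach is not made up. A row lasts 1/8 s, in which the tool goes at most 62.5 mm and 10.7 degrees, less where a joint would pass 70% of its speed; a pose out of reach is approached as far as the arm can. A call is refused whole if a number of a shift passes 0.0625 or a number of a turn 0.188, either way. A call with a gripper value outside its range is refused whole. "fingers" is the closure, from 0 (fully open) to 1 (shut), set as the call begins (left out, the last holds). The fingers move at their own pace and stop on an object; "grip_force" is the grip in N (left out, the last holds). Time passes only in rows, so rows that do not move let the fingers close. It gives the time, the measured TCP pose, the force and the opening at its end, in the units of the state.
- monitor.observe(): the state, without advancing time (a new reading comes with each control period).
- eyes.read_camera(name): name is "scene" or "top"; returns the picture (420x560x3 uint8, red, green, blue); there is no depth.
- eyes.camera_info(name): a dict with "K" (3x3 intrinsics, pixels), "rvec" (rotation vector, rad) and "tvec" (3), from world to camera coordinates, as OpenCV has them. Camera axes: x right, y down, z forward; pixel columns grow to the right and rows downward; lengths in m; the calibration is good to about 2 mm. A picture is of the moment at which its call begins. camera_info takes no time and is no camera call.
- order.hand_in(): hands the job in, once; it reports no verdict.
The state is a dict: "time": time; "qpos": joint angles; "qvel": joint speeds; "joint_efforts": joint torques, N m; "tool_pos": TCP position; "tool_rot": TCP orientation; "contact_force": force on the tool from outside, world axes, zero at the start; "torque": the same for the moment, N m; "opening": finger opening in m.
Only numpy, scipy, OpenCV 4.12 (cv2) and the standard library are available. Lean on these libraries where they do the work, as an engineer would, in place of code of your own. Each camera call takes 0.05 s, during which the arm holds its last target.

## Working session

There is one attempt and no reset: what is moved stays moved. The work goes in short steps, Python scripts to look and compute and a tool call to move; the robot and the scene stay as the last step left them, time stands still between calls to the robot, and variables do not carry over. Pictures are saved under pics/ and viewed, and the job is handed in when it is done.

Besides the shell and the picture viewer there is one more tool, called after ">>>" by a JSON object that holds its "name" and its "arguments", one argument or row to a line. carry_out: Moves the arm, as the interface text tells. Its arguments: {"type":"object","properties":{"targets":{"type":"array","items":{"type":"array"}},"fingers":{"type":"number"},"grip_force":{"type":"number"}},"required":["targets"]}

```bash
mkdir -p pics
python3 - <<'E'
from cell import monitor, eyes, order
import cv2
print(monitor.observe())
for n in ("scene","top"):
    im=eyes.read_camera(n); cv2.imwrite(f"pics/{n}0.png",im[:,:,::-1]); i=eyes.camera_info(n); print(n,i)
E
```

```text
{'time': 0.0, 'qpos': array([-1.44400906e+00,  3.42704394e-01,  1.52500910e+00, -4.65022107e-06,
        1.27540161e+00, -1.46011642e-01]), 'qvel': array([ 2.45203159e-04,  4.30818530e-05, -2.72630600e-04, -3.80085014e-04,
       -1.42067178e-03, -1.91957696e-04]), 'joint_efforts': array([ 6.70641803e-04, -4.31235909e+01, -2.44215131e+01,  7.18018273e-02,
        5.59145375e-02, -1.13878298e-04]), 'tool_pos': array([ 0.14141205, -0.50517571,  0.22605724]), 'tool_rot': array([-3.14008576e+00, -2.17106884e-04,  2.72800105e-01]), 'contact_force': array([-0.07304365, -0.11823491, -0.04469384]), 'torque': array([-0.02470978,  0.03600959, -0.03970971]), 'opening': 0.09204432048431559}
scene {'K': array([[514.98780522,   0.        , 279.31363233],
       [  0.        , 514.98780522, 211.75524291],
       [  0.        ,   0.        ,   1.        ]]), 'rvec': array([ 1.68876011, -1.85793725,  0.76650559]), 'tvec': array([0.14876582, 0.47182294, 0.79625626])}
top {'K': array([[535.96086331,   0.        , 281.66280227],
       [  0.        , 535.96086331, 205.28949434],
       [  0.        ,   0.        ,   1.        ]]), 'rvec': array([ 2.19286367, -2.03022127,  0.20704779]), 'tvec': array([0.05625809, 0.55251489, 1.42042187])}
```

View pics/scene0.png

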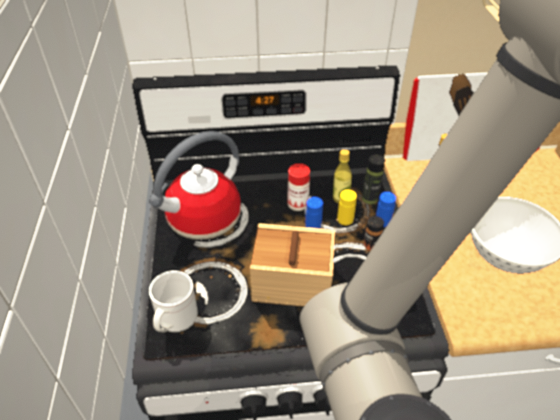

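View pics/top0.png

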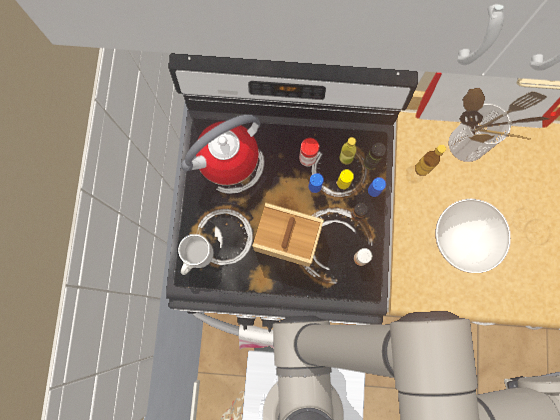

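```bash
cat > h.py <<'E'
import cv2, numpy as np
from cell import monitor, eyes, order
def cam(n):
    i=eyes.camera_info(n); R=cv2.Rodrigues(np.array(i["rvec"]))[0]; return np.array(i["K"]),R,np.array(i["tvec"]).ravel()
def ray(n,uv,z):
    K,R,t=cam(n); d=R.T@np.linalg.inv(K)@np.array([uv[0],uv[1],1.]); c=-R.T@t
    return c+d*(z-c[2])/d[2]
def proj(n,P):
    K,R,t=cam(n); p=(R@np.atleast_2d(P).T).T+t; q=(K@p.T).T; return q[:,:2]/q[:,2:]
def crop(src,x0,y0,x1,y1,s,out):
    im=cv2.imread(src)[y0:y1,x0:x1]; cv2.imwrite(out,cv2.resize(im,None,fx=s,fy=s,interpolation=cv2.INTER_CUBIC))
E
python3 - <<'E'
from h import *
crop("pics/top0.png",240,130,400,280,5,"pics/topc.png")
crop("pics/scene0.png",235,150,415,310,4,"pics/scenec.png")
for n in("scene","top"):
    K,R,t=cam(n); print(n,-R.T@t)
E
```

```text
scene [-0.21004661  0.17120956  0.89740732]
top [0.25238699 0.07889658 1.50203599]
```

```bash
python3 -c "
import cv2
for f in('topc','scenec'):
    a=cv2.imread(f'pics/{f}.png');print(a.shape)"
```

```text
(750, 800, 3)
(640, 720, 3)
```

View pics/topc.png

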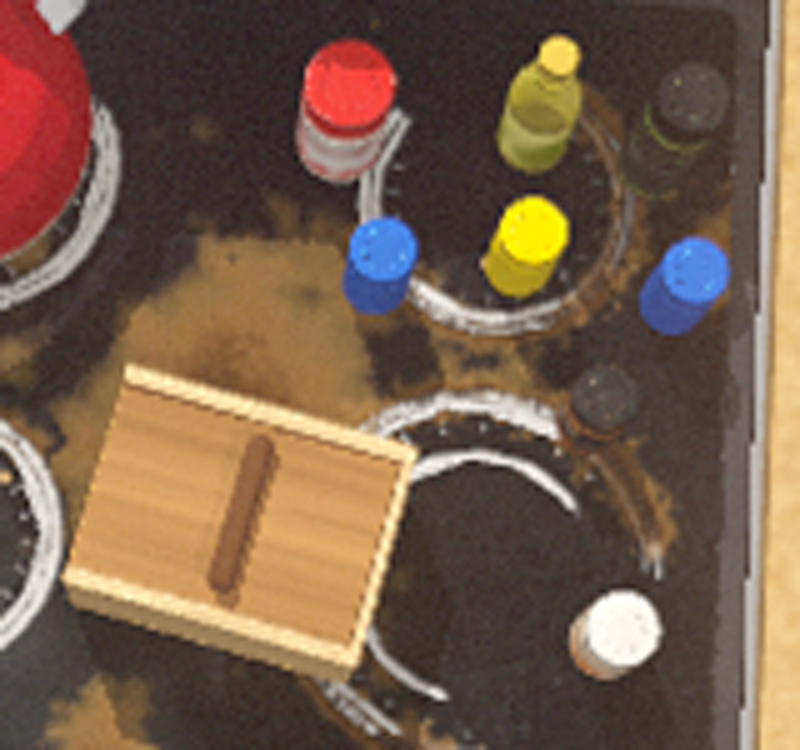

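View pics/scenec.png

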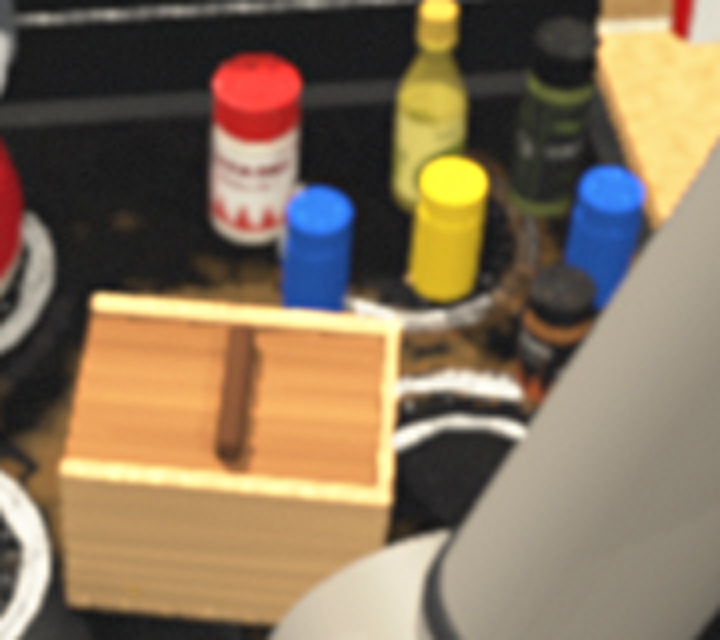

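Run:
```python
from h import *
from scipy.optimize import least_squares
T=lambda u,v:np.array([240+(u+.5)/5-.5,130+(v+.5)/5-.5])
S=lambda u,v:np.array([235+(u+.5)/4-.5,150+(v+.5)/4-.5])
# box corners (x,y,z local): image up=+x, left=+y
loc=np.array([[.06,.08,.111],[.06,-.08,.111],[-.06,-.08,.111],[-.06,.08,.111]])
top=np.array([T(127,367),T(417,452),T(355,668),T(65,578)])
sc=np.array([S(95,295),S(401,320),S(392,500),S(62,463)])
def W(p): 
    c,s=np.cos(p[2]),np.sin(p[2]); return loc@np.array([[c,s,0],[-s,c,0],[0,0,1]])+[p[0],p[1],0]
for nm,ns in(("both",("top","scene")),("top",("top",)),("scene",("scene",))):
    f=lambda p:np.concatenate([(proj(n,W(p))-(top if n=="top" else sc)).ravel() for n in ns])
    r=least_squares(f,[.55,0,0]);print(nm,r.x,np.abs(r.fun).max())
print("bar",ray("top",T(262,440),.122),ray("top",T(218,588),.122))
for n,uv,z in(("seed",(607,397),.084),("short",(624,630),.071),("blue1",(384,248),.084),("yel",(533,230),.084),("blue2",(695,268),.084),("red",(350,83),.110),("oil",(560,56),.146),("green",(692,97),.128)):
    print(n,ray("top",T(*uv),z))
print("seed sc",ray("scene",S(562,290),.084))
```

```text
both [ 0.46320778  0.07584208 -0.21475879] 1.2679927223546201
top [ 0.46358434  0.07627636 -0.21405978] 0.7849759333294912
scene [ 0.46286618  0.07560535 -0.21532453] 1.376512956765339
bar [0.50238221 0.06820402 0.122     ] [0.42305982 0.08523238 0.122     ]
seed [ 0.54711031 -0.11593515  0.084     ]
short [ 0.42357725 -0.13278891  0.071     ]
blue1 [0.62050972 0.0093036  0.084     ]
yel [ 0.63691415 -0.07122282  0.084     ]
blue2 [ 0.62238608 -0.16036888  0.084     ]
red [0.70440486 0.03485353 0.11      ]
oil [ 0.71621416 -0.07390354  0.146     ]
green [ 0.70491176 -0.14751444  0.128     ]
seed sc [ 0.54105114 -0.11249165  0.084     ]
```

```bash
cat >> h.py <<'E'
from scipy.spatial.transform import Rotation as Ro
B=np.array([0.4634,0.0760]); YB=-0.2146
def bw(x,y,z):
    c,s=np.cos(YB),np.sin(YB); return np.array([B[0]+c*x-s*y,B[1]+s*x+c*y,z])
def wb(p):
    d=np.array(p[:2])-B; c,s=np.cos(YB),np.sin(YB); return np.array([c*d[0]+s*d[1],-s*d[0]+c*d[1],p[2]])
def go(P,yaw=None,n=None):
    o=monitor.observe(); R=Ro.from_euler("xyz",o["tool_rot"]).as_matrix(); d=R.T@(np.array(P)-o["tool_pos"])
    n=n or int(np.ceil(np.abs(d).max()/.05)); tw=0 if yaw is None else -(yaw-o["tool_rot"][2])
    print("t",o["time"],"tot",d.round(4),"n",n,"row",(d/n).round(4),"twist",round(tw,4)); return d
def st():
    o=monitor.observe(); print({k:(np.round(o[k],4)) for k in("time","qpos","tool_pos","tool_rot","contact_force","torque","opening")}, "box",wb(o["tool_pos"]).round(4))
E
python3 - <<'E'
from h import *
for nm,uv,z in(("kettle lid",(222,142),.2),("kettle rim near",(225,186),.08),("handle L",(188,160),.15),("handle R",(258,120),.15),("mug",(194,250),.094)):print(nm,ray("top",uv,z).round(3))
print(bw(0,-.038,.2))
go(bw(0,-.038,.2))
E
```

```text
kettle lid [0.669 0.26  0.2  ]
kettle rim near [0.583 0.256 0.08 ]
handle L [0.629 0.351 0.15 ]
handle R [0.753 0.178 0.15 ]
mug [0.401 0.319 0.094]
[0.45530765 0.03887166 0.2       ]
t 0.1 tot [ 0.4489 -0.4394  0.0268] n 9 row [ 0.0499 -0.0488  0.003 ] twist 0
```

>>> {"name": "carry_out", "arguments": {
  "targets": [
    [[0.04,-0.039,0],0],
    [[0.04,-0.039,0],0],
    [[0.04,-0.039,0],0],
    [[0.04,-0.039,0],0],
    [[0.04,-0.039,0],0],
    [[0.04,-0.039,0],0],
    [[0.04,-0.039,0],0],
    [[0.04,-0.039,0],0],
    [[0.04,-0.039,0],0],
    [[0.04,-0.039,0],0]
  ],
  "fingers": 1,
  "grip_force": 20
}}

```text
time: 1.35
tool_pos: [0.4281, -0.0096, 0.2251]
tool_rot: [-3.138, -0.001, 0.264]
contact_force: [0.2, -0.1, -0.4]
opening: 0.001
```

Run:
```python
from h import *
st(); go(bw(0,-.038,.2),YB)
```

```text
{'time': np.float64(1.35), 'qpos': array([-0.2045,  0.1654,  1.7706,  0.0037,  1.2061,  1.1008]), 'tool_pos': array([ 0.4281, -0.0096,  0.2251]), 'tool_rot': array([-3.1383e+00, -1.2000e-03,  2.6420e-01]), 'contact_force': array([ 0.2183, -0.1041, -0.4163]), 'torque': array([-0.0277,  0.0014,  0.0006]), 'opening': np.float64(0.001)} box [-0.0162 -0.0912  0.2251]
t 1.35 tot [ 0.0389 -0.0396  0.0253] n 1 row [ 0.0389 -0.0396  0.0253] twist 0.4788
```

>>> {"name": "carry_out", "arguments": {
  "targets": [
    [[0.019,-0.02,0.012],0],
    [[0.019,-0.02,0.012],0],
    [[0,0,0],0.16],
    [[0,0,0],0.16],
    [[0,0,0],0.16],
    [[0,0,0],0]
  ]
}}

```text
time: 2.1
tool_pos: [0.4548, 0.0455, 0.1983]
tool_rot: [-3.138, 0.005, -0.221]
contact_force: [-0.6, 0.6, 0.6]
opening: 0.0005
```

Run:
```python
from h import *
st(); go(bw(0,-.038,.2),YB)
for n in ("scene","top"):
    im=eyes.read_camera(n); cv2.imwrite(f"pics/{n}1.png",im[:,:,::-1])
crop("pics/top1.png",240,130,400,280,5,"pics/topc1.png")
crop("pics/scene1.png",235,150,415,310,4,"pics/scenec1.png")
```

```text
{'time': np.float64(2.1), 'qpos': array([-0.071 ,  0.2481,  1.7428,  0.0043,  1.1554,  1.7186]), 'tool_pos': array([0.4548, 0.0455, 0.1983]), 'tool_rot': array([-3.1384,  0.0052, -0.2206]), 'contact_force': array([-0.571 ,  0.5897,  0.5871]), 'torque': array([0.058 , 0.0016, 0.0095]), 'opening': np.float64(0.0005)} box [-0.0019 -0.0317  0.1983]
t 2.1 tot [ 0.0019  0.0063 -0.0018] n 1 row [ 0.0019  0.0063 -0.0018] twist -0.006
```

View pics/topc1.png

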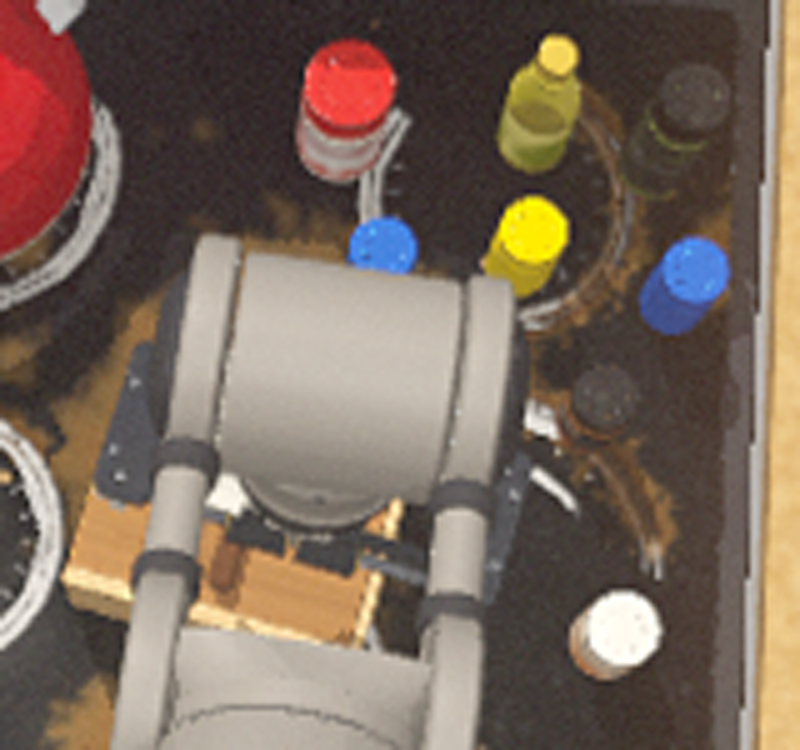

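View pics/scenec1.png

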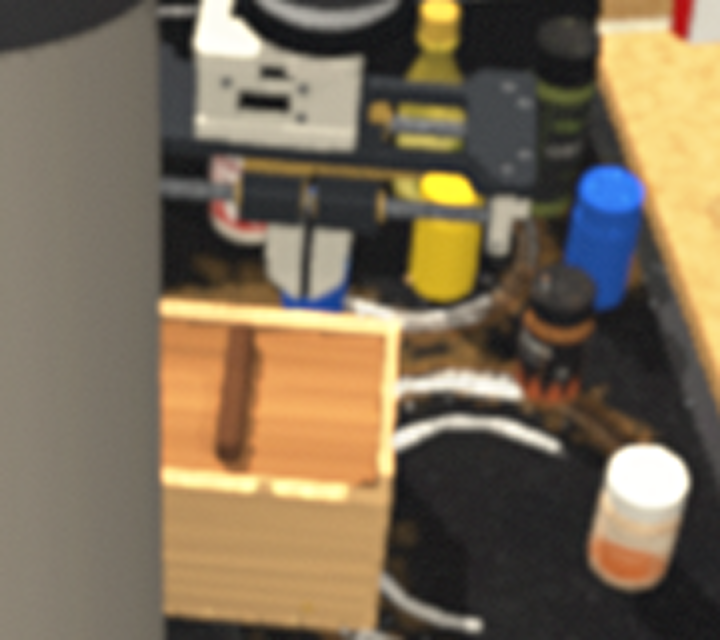

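>>> {"name": "carry_out", "arguments": {
  "targets": [
    [[0.002,0.003,0.03],0],
    [[0,0,0.03],0],
    [[0,0,0.015],0],
    [[0,0,0.007],0],
    [[0,0,0],0]
  ]
}}

```text
time: 2.82
tool_pos: [0.4567, 0.0419, 0.1149]
tool_rot: [-3.138, 0.002, -0.207]
contact_force: [-0.1, 0.5, 0.4]
opening: 0.0006
```

Run:
```python
from h import *
st(); go(bw(0,-.02,.1125),YB)
```

```text
{'time': np.float64(2.825), 'qpos': array([-0.0786,  0.3559,  1.8565,  0.0048,  0.9312,  1.6964]), 'tool_pos': array([0.4567, 0.0419, 0.1149]), 'tool_rot': array([-3.138e+00,  2.400e-03, -2.071e-01]), 'contact_force': array([-0.056 ,  0.5471,  0.4363]), 'torque': array([ 0.034 , -0.0147,  0.0619]), 'opening': np.float64(0.0006)} box [ 0.0007 -0.0347  0.1149]
t 2.825 tot [-0.0006 -0.0147  0.0024] n 1 row [-0.0006 -0.0147  0.0024] twist 0.0075
```

>>> {"name": "carry_out", "arguments": {
  "targets": [
    [[0,0,0.003],0],
    [[0,-0.006,0],0],
    [[0,-0.006,0],0],
    [[0,-0.006,0],0]
  ]
}}

```text
time: 3.32
tool_pos: [0.4617, 0.0602, 0.1135]
tool_rot: [-3.138, -0.001, -0.206]
contact_force: [-0.8, -1.9, 0.8]
opening: 0.0009
```

Run:
```python
from h import *
st()
```

```text
{'time': np.float64(3.325), 'qpos': array([-0.0375,  0.3672,  1.8428,  0.0044,  0.93  ,  1.737 ]), 'tool_pos': array([0.4617, 0.0602, 0.1135]), 'tool_rot': array([-3.1378e+00, -1.0000e-03, -2.0640e-01]), 'contact_force': array([-0.7545, -1.8671,  0.7564]), 'torque': array([-0.2867,  0.0458,  0.0133]), 'opening': np.float64(0.0009)} box [ 0.0017 -0.0158  0.1135]
```

>>> {"name": "carry_out", "arguments": {
  "targets": [
    [[0,-0.008,0.001],0],
    [[0,-0.008,0],0],
    [[0,-0.008,0],0],
    [[0,-0.008,0],0]
  ]
}}

```text
time: 3.82
tool_pos: [0.4685, 0.0916, 0.1135]
tool_rot: [3.141, -0.002, -0.204]
contact_force: [-0.7, -2.4, 1.1]
opening: 0.0003
```

Run:
```python
from h import *
st()
```

```text
{'time': np.float64(3.825), 'qpos': array([ 3.3100e-02,  3.8580e-01,  1.8117e+00, -1.4000e-03,  9.4240e-01,
        1.8092e+00]), 'tool_pos': array([0.4685, 0.0916, 0.1135]), 'tool_rot': array([ 3.1409e+00, -1.9000e-03, -2.0450e-01]), 'contact_force': array([-0.6771, -2.4307,  1.0528]), 'torque': array([-0.3386,  0.0632,  0.0393]), 'opening': np.float64(0.0003)} box [0.0016 0.0163 0.1135]
```

>>> {"name": "carry_out", "arguments": {
  "targets": [
    [[0,-0.01,0],0],
    [[0,-0.01,0],0],
    [[0,-0.01,0],0],
    [[0,-0.01,0],0],
    [[0,-0.006,0],0]
  ]
}}

```text
time: 4.45
tool_pos: [0.4788, 0.1403, 0.1135]
tool_rot: [3.141, -0.003, -0.204]
contact_force: [-0.3, -3.8, 1.8]
opening: 0.0006
```

Run:
```python
from h import *
st()
```

```text
{'time': np.float64(4.45), 'qpos': array([ 1.3230e-01,  4.1950e-01,  1.7545e+00, -1.6000e-03,  9.6530e-01,
        1.9077e+00]), 'tool_pos': array([0.4788, 0.1403, 0.1135]), 'tool_rot': array([ 3.1411e+00, -2.6000e-03, -2.0370e-01]), 'contact_force': array([-0.2639, -3.8158,  1.838 ]), 'torque': array([-0.7961,  0.0982,  0.0053]), 'opening': np.float64(0.0006)} box [0.0014 0.0661 0.1135]
```

>>> {"name": "carry_out", "arguments": {
  "targets": [
    [[0,-0.003,0],0],
    [[0,-0.003,0],0],
    [[0,-0.003,0],0]
  ]
}}

```text
time: 4.82
tool_pos: [0.4789, 0.1407, 0.1134]
tool_rot: [3.122, -0.0, -0.2]
contact_force: [-3.0, -17.7, 7.2]
opening: 0.0003
```

Run:
```python
from h import *
st()
```

```text
{'time': np.float64(4.825), 'qpos': array([ 0.1438,  0.4254,  1.7446, -0.022 ,  0.9779,  1.9266]), 'tool_pos': array([0.4789, 0.1407, 0.1134]), 'tool_rot': array([ 3.1223e+00, -2.0000e-04, -1.9970e-01]), 'contact_force': array([ -2.9642, -17.6613,   7.2372]), 'torque': array([-2.7997,  0.4791, -0.0328]), 'opening': np.float64(0.0003)} box [0.0014 0.0665 0.1134]
```

>>> {"name": "carry_out", "arguments": {
  "targets": [
    [[0,0.005,0],0],
    [[0,0.01,-0.02],0],
    [[0,0.02,-0.05],0],
    [[0,0.05,-0.03],0],
    [[0,0.05,0],0],
    [[0,0.05,0],0],
    [[0.02,0.05,0],0]
  ],
  "fingers": 0.33
}}

```text
time: 5.7
tool_pos: [0.4517, -0.0928, 0.2203]
tool_rot: [3.126, -0.0, -0.194]
contact_force: [0.8, 0.5, 0.4]
opening: 0.0608
```

>>> {"name": "carry_out", "arguments": {
  "targets": [
    [[0,0,0],-0.17],
    [[0,0,0],-0.17],
    [[0,0,0],-0.17],
    [[0,0,0],-0.17],
    [[0,0,0],-0.17],
    [[0,0,0],-0.17],
    [[0,0,0],-0.17],
    [[0,0,0],-0.17],
    [[0,0,0],-0.17],
    [[0,0,0],0]
  ]
}}

```text
time: 6.95
tool_pos: [0.4529, -0.0925, 0.2184]
tool_rot: [3.141, 0.007, 1.378]
contact_force: [-0.4, -0.1, -0.3]
opening: 0.0614
```

Run:
```python
from h import *
st(); go([.545,-.115,.2],1.356)
for n in ("scene","top"):
    im=eyes.read_camera(n); cv2.imwrite(f"pics/{n}2.png",im[:,:,::-1])
crop("pics/top2.png",240,130,400,280,5,"pics/topc2.png")
crop("pics/scene2.png",235,150,435,310,4,"pics/scenec2.png")
```

```text
{'time': np.float64(6.95), 'qpos': array([-0.3628,  0.2346,  1.7007, -0.0072,  1.2048, -0.1674]), 'tool_pos': array([ 0.4529, -0.0925,  0.2184]), 'tool_rot': array([3.1413, 0.0069, 1.3779]), 'contact_force': array([-0.4249, -0.1184, -0.3179]), 'torque': array([-0.0412, -0.0702,  0.0257]), 'opening': np.float64(0.0614)} box [ 0.0256 -0.1669  0.2184]
t 6.95 tot [-0.0043  0.0947  0.0184] n 2 row [-0.0022  0.0474  0.0092] twist 0.0219
```

View pics/topc2.png

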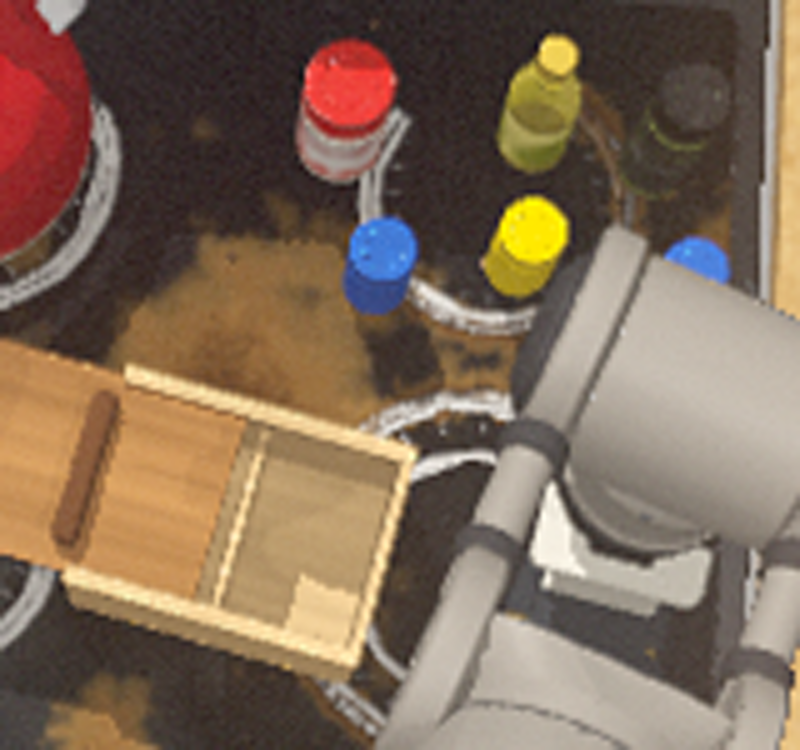

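View pics/scenec2.png

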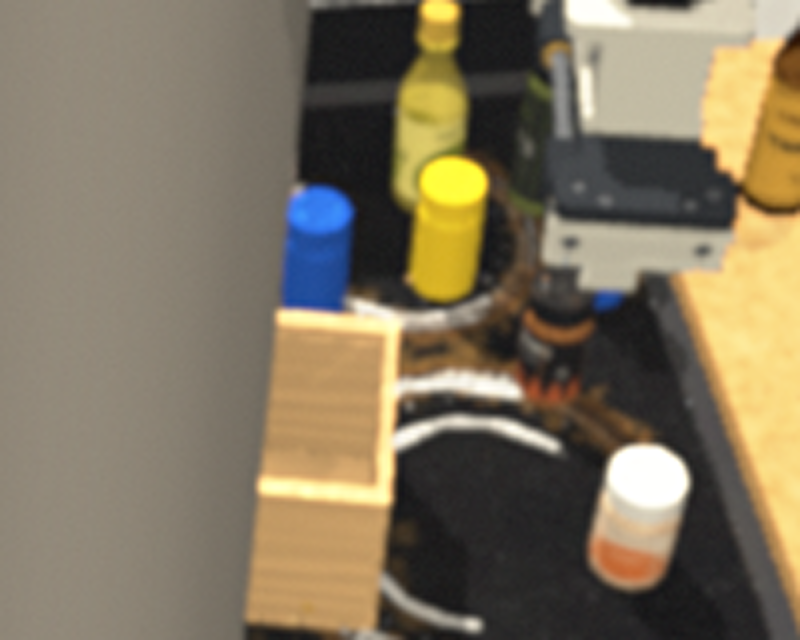

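Run:
```python
from h import *
S=lambda p:((p-[235,150]+.5)*4-.5); T=lambda p:((p-[240,130]+.5)*5-.5)
a=np.linspace(0,2*np.pi,60)
def draw(im,n,f,c):
    for z in(0.,.068,.084):
        q=f(proj(n,np.c_[c[0]+.0185*np.cos(a),c[1]+.0185*np.sin(a),0*a+z])); cv2.polylines(im,[np.round(q).astype(int)],True,(0,255,0),1)
c=(.5455,-.1150)
s=cv2.imread("pics/scenec1.png"); t=cv2.imread("pics/topc1.png"); draw(s,"scene",S,c); draw(t,"top",T,c)
o=np.hstack([cv2.resize(s[230:430,470:670],None,fx=2,fy=2),cv2.resize(t[320:520,520:720],None,fx=2,fy=2)]); o=cv2.convertScaleAbs(o,alpha=1.8,beta=20); cv2.imwrite("pics/ov.png",o)
```

```text
(no output)
```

View pics/ov.png

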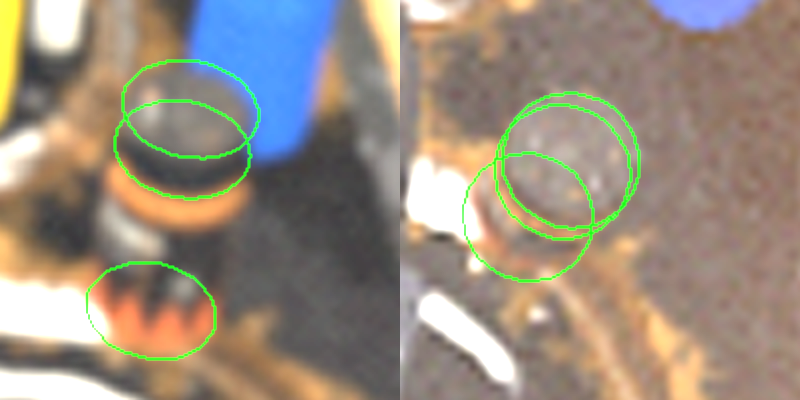

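>>> {"name": "carry_out", "arguments": {
  "targets": [
    [[-0.002,0.047,0.007],0.02],
    [[-0.002,0.046,0.007],0],
    [[0,0,0],0],
    [[0,0,0],0]
  ]
}}

```text
time: 7.55
tool_pos: [0.5447, -0.1155, 0.2037]
tool_rot: [-3.141, 0.006, 1.344]
contact_force: [-0.4, -0.2, -0.1]
opening: 0.0615
```

Run:
```python
from h import *
st(); go([.5445,-.114,.052],1.356)
```

```text
{'time': np.float64(7.55), 'qpos': array([-0.343 ,  0.419 ,  1.4717, -0.0065,  1.2505, -0.1146]), 'tool_pos': array([ 0.5447, -0.1155,  0.2037]), 'tool_rot': array([-3.1412,  0.0062,  1.3444]), 'contact_force': array([-0.4339, -0.1622, -0.058 ]), 'torque': array([ 0.0246, -0.1161,  0.0128]), 'opening': np.float64(0.0615)} box [ 0.1202 -0.1698  0.2037]
t 7.55 tot [ 0.0023 -0.0004  0.1517] n 4 row [ 0.0006 -0.0001  0.0379] twist -0.0116
```

>>> {"name": "carry_out", "arguments": {
  "targets": [
    [[0.001,0,0.04],-0.01],
    [[0.001,0,0.04],0],
    [[0,0,0.03],0],
    [[0,0,0.02],0],
    [[0,0,0.02],0],
    [[0,0,0],0]
  ]
}}

```text
time: 8.3
tool_pos: [0.5412, -0.1129, 0.0541]
tool_rot: [3.138, 0.006, 1.348]
contact_force: [-0.2, -0.5, 1.5]
opening: 0.0616
```

Run:
```python
from h import *
st(); go([.5445,-.114,.052],1.356)
n="scene";im=eyes.read_camera(n); cv2.imwrite(f"pics/{n}3.png",im[:,:,::-1])
crop("pics/scene3.png",335,150,435,270,5,"pics/scenec3.png")
```

```text
{'time': np.float64(8.3), 'qpos': array([-0.3409,  0.5834,  1.6613, -0.0073,  0.8928, -0.1132]), 'tool_pos': array([ 0.5412, -0.1129,  0.0541]), 'tool_rot': array([3.1382, 0.0062, 1.3476]), 'contact_force': array([-0.164 , -0.4623,  1.5229]), 'torque': array([ 0.0143, -0.0913,  0.0274]), 'opening': np.float64(0.0616)} box [ 0.1162 -0.168   0.0541]
t 8.3 tot [-0.0003  0.0035  0.0021] n 1 row [-0.0003  0.0035  0.0021] twist -0.0084
```

View pics/scenec3.png

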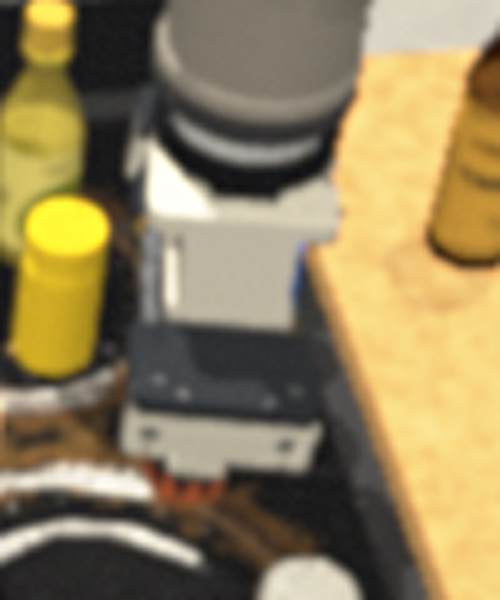

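>>> {"name": "carry_out", "arguments": {
  "targets": [
    [[0,0.004,0.002],0],
    [[0,0,0],0]
  ]
}}

```text
time: 8.6
tool_pos: [0.5471, -0.1144, 0.0554]
tool_rot: [3.132, 0.007, 1.347]
contact_force: [-0.1, 0.0, 0.3]
opening: 0.0615
```

>>> {"name": "carry_out", "arguments": {
  "targets": [
    [[0,0,0],0],
    [[0,0,0],0],
    [[0,0,0],0],
    [[0,0,0],0],
    [[0,0,0],0],
    [[0,0,0],0]
  ],
  "fingers": 1,
  "grip_force": 20
}}

```text
time: 9.35
tool_pos: [0.5477, -0.1146, 0.0565]
tool_rot: [3.13, 0.007, 1.347]
contact_force: [0.9, 0.5, 1.5]
opening: 0.0356
```

Run:
```python
from h import *
st()
```

```text
{'time': np.float64(9.35), 'qpos': array([-0.3399,  0.586 ,  1.6471, -0.0072,  0.8965, -0.1118]), 'tool_pos': array([ 0.5477, -0.1146,  0.0565]), 'tool_rot': array([3.1303, 0.007 , 1.3471]), 'contact_force': array([0.8677, 0.5326, 1.5193]), 'torque': array([ 0.0015, -0.0873, -0.0222]), 'opening': np.float64(0.0356)} box [ 0.1229 -0.1682  0.0565]
```

>>> {"name": "carry_out", "arguments": {
  "targets": [
    [[0,0,-0.01],0],
    [[0,0,-0.03],0],
    [[0,0,-0.04],0],
    [[0,0,-0.04],0],
    [[0,0,-0.03],0],
    [[0,0,0],0]
  ]
}}

```text
time: 10.1
tool_pos: [0.5455, -0.1128, 0.213]
tool_rot: [3.131, 0.007, 1.347]
contact_force: [-0.1, -0.2, -1.4]
opening: 0.0359
```

Run:
```python
from h import *
st(); go(bw(0,-.038,.205),1.356)
for n in ("scene","top"):
    im=eyes.read_camera(n); cv2.imwrite(f"pics/{n}4.png",im[:,:,::-1])
crop("pics/scene4.png",335,100,455,250,4,"pics/scenec4.png")
```

```text
{'time': np.float64(10.1), 'qpos': array([-0.3383,  0.4058,  1.4659, -0.0059,  1.259 , -0.1128]), 'tool_pos': array([ 0.5455, -0.1128,  0.213 ]), 'tool_rot': array([3.1314, 0.0068, 1.3471]), 'contact_force': array([-0.0683, -0.2266, -1.423 ]), 'torque': array([-0.0828, -0.1053, -0.0413]), 'opening': np.float64(0.0359)} box [ 0.1205 -0.167   0.213 ]
t 10.1 tot [ 0.128  -0.1217  0.0059] n 3 row [ 0.0427 -0.0406  0.002 ] twist -0.0089
```

View pics/scenec4.png

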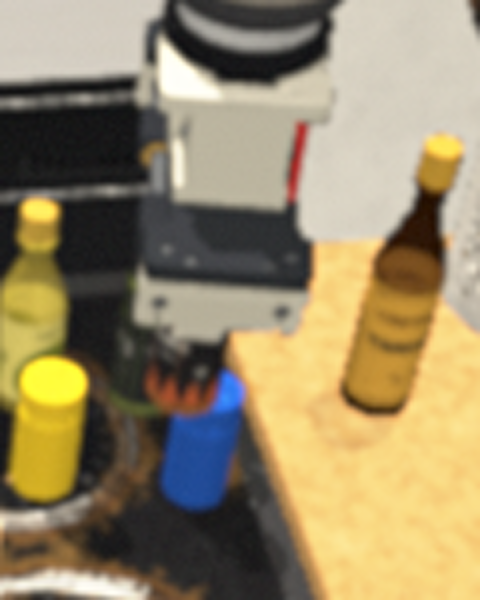

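>>> {"name": "carry_out", "arguments": {
  "targets": [
    [[0.02,-0.019,0],0],
    [[0.03,-0.028,0],0],
    [[0.03,-0.028,0],0],
    [[0.03,-0.028,0],0],
    [[0.018,-0.018,0],0],
    [[0,0,0],0]
  ]
}}

```text
time: 10.95
tool_pos: [0.4463, 0.0437, 0.199]
tool_rot: [-3.127, 0.007, 1.346]
contact_force: [-0.1, -0.1, -2.0]
opening: 0.0355
```

Run:
```python
from h import *
st(); go(bw(0,-.038,.195),1.356)
for n in ("scene","top"):
    im=eyes.read_camera(n); cv2.imwrite(f"pics/{n}5.png",im[:,:,::-1])
crop("pics/scene5.png",235,100,385,250,4,"pics/scenec5.png")
crop("pics/top5.png",220,150,370,280,4,"pics/topc5.png")
```

```text
{'time': np.float64(10.95), 'qpos': array([-0.07  ,  0.2391,  1.753 , -0.0053,  1.1656,  0.1574]), 'tool_pos': array([0.4463, 0.0437, 0.199 ]), 'tool_rot': array([-3.1265,  0.0073,  1.3456]), 'contact_force': array([-0.1156, -0.0977, -1.9652]), 'torque': array([-0.0609, -0.0987,  0.0151]), 'opening': np.float64(0.0355)} box [-0.0098 -0.0352  0.199 ]
t 10.95 tot [-0.0027  0.0099  0.0039] n 1 row [-0.0027  0.0099  0.0039] twist -0.0104
```

View pics/scenec5.png

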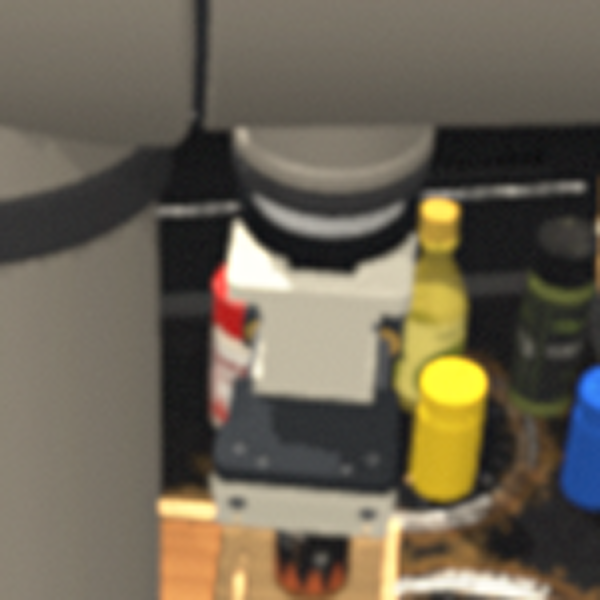

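View pics/topc5.png

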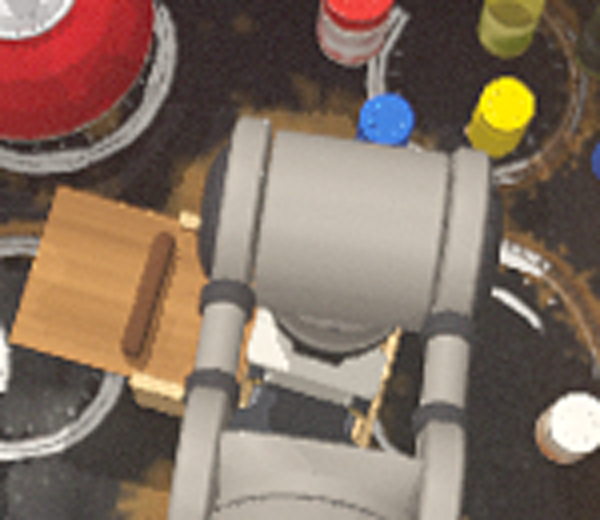

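>>> {"name": "carry_out", "arguments": {
  "targets": [
    [[-0.003,0.01,0],0],
    [[0,0.001,0.02],0],
    [[0,0.001,0.03],0],
    [[0,0,0.02],0],
    [[0,0,0],0]
  ]
}}

```text
time: 11.68
tool_pos: [0.4636, 0.0305, 0.1263]
tool_rot: [-3.131, 0.008, 1.338]
contact_force: [1.0, -0.1, -0.6]
opening: 0.0359
```

Run:
```python
from h import *
st(); go(bw(0,-.038,.0625),1.356)
```

```text
{'time': np.float64(11.675), 'qpos': array([-0.0949,  0.3548,  1.8179, -0.0081,  0.9809,  0.1428]), 'tool_pos': array([0.4636, 0.0305, 0.1263]), 'tool_rot': array([-3.1306,  0.0083,  1.3376]), 'contact_force': array([ 1.0089, -0.0664, -0.5707]), 'torque': array([ 0.0801, -0.0948,  0.017 ]), 'opening': np.float64(0.0359)} box [ 0.0099 -0.0445  0.1263]
t 11.675 tot [ 0.0068 -0.0093  0.0638] n 2 row [ 0.0034 -0.0046  0.0319] twist -0.0184
```

>>> {"name": "carry_out", "arguments": {
  "targets": [
    [[0.006,-0.008,0],-0.018],
    [[0,0,0],0],
    [[0,0,0.015],0],
    [[0,0,0],0]
  ]
}}

```text
time: 12.18
tool_pos: [0.4592, 0.0377, 0.1138]
tool_rot: [-3.136, 0.007, 1.356]
contact_force: [0.4, -0.3, -0.4]
opening: 0.0359
```

Run:
```python
from h import *
st(); go(bw(0,-.038,.0625),1.356)
```

```text
{'time': np.float64(12.175), 'qpos': array([-0.0801,  0.3639,  1.8472, -0.0082,  0.9371,  0.1394]), 'tool_pos': array([0.4592, 0.0377, 0.1138]), 'tool_rot': array([-3.136 ,  0.0074,  1.3563]), 'contact_force': array([ 0.3671, -0.2903, -0.432 ]), 'torque': array([-0.0344, -0.1353,  0.0466]), 'opening': np.float64(0.0359)} box [ 0.0041 -0.0383  0.1138]
t 12.175 tot [ 0.0007 -0.0038  0.0514] n 2 row [ 0.0004 -0.0019  0.0257] twist 0.0003
```

>>> {"name": "carry_out", "arguments": {
  "targets": [
    [[0,-0.003,0.01],0],
    [[0,0,0.012],0],
    [[0,0,0.012],0],
    [[0,0,0.006],0],
    [[0,0,0],0]
  ]
}}

```text
time: 12.8
tool_pos: [0.4566, 0.0381, 0.0723]
tool_rot: [-3.138, 0.007, 1.356]
contact_force: [0.6, -0.3, -0.7]
opening: 0.0356
```

Run:
```python
from h import *
st(); go(bw(0,-.038,.0625),1.356)
```

```text
{'time': np.float64(12.8), 'qpos': array([-0.0796,  0.4249,  1.8999, -0.0091,  0.8213,  0.1409]), 'tool_pos': array([0.4566, 0.0381, 0.0723]), 'tool_rot': array([-3.138 ,  0.0072,  1.3565]), 'contact_force': array([ 0.6373, -0.266 , -0.6601]), 'torque': array([ 0.046 , -0.1122, -0.0223]), 'opening': np.float64(0.0356)} box [ 0.0014 -0.0385  0.0723]
t 12.8 tot [ 0.0005 -0.0014  0.0098] n 1 row [ 0.0005 -0.0014  0.0098] twist 0.0005
```

>>> {"name": "carry_out", "arguments": {
  "targets": [
    [[0,0,0.003],0],
    [[0,0,0.003],0],
    [[0,0,0.001],0],
    [[0,0,0.001],0],
    [[0,0,0],0]
  ]
}}

```text
time: 13.42
tool_pos: [0.4572, 0.038, 0.0643]
tool_rot: [-3.14, 0.007, 1.357]
contact_force: [0.1, -0.4, -0.5]
opening: 0.0355
```

Run:
```python
from h import *
st()
```

```text
{'time': np.float64(13.425), 'qpos': array([-0.0796,  0.4386,  1.907 , -0.0093,  0.799 ,  0.1411]), 'tool_pos': array([0.4572, 0.038 , 0.0643]), 'tool_rot': array([-3.1395,  0.007 ,  1.3566]), 'contact_force': array([ 0.086 , -0.4408, -0.4915]), 'torque': array([ 0.004 , -0.0888, -0.0096]), 'opening': np.float64(0.0355)} box [ 0.002  -0.0384  0.0643]
```

>>> {"name": "carry_out", "arguments": {
  "targets": [
    [[0,0,0.001],0],
    [[0,0,0.001],0],
    [[0,0,0],0]
  ]
}}

```text
time: 13.8
tool_pos: [0.4573, 0.038, 0.0624]
tool_rot: [-3.14, 0.007, 1.357]
contact_force: [-0.3, -0.3, 0.6]
opening: 0.0358
```

Run:
```python
from h import *
st()
```

```text
{'time': np.float64(13.8), 'qpos': array([-0.0797,  0.4418,  1.9088, -0.0093,  0.7935,  0.1411]), 'tool_pos': array([0.4573, 0.038 , 0.0624]), 'tool_rot': array([-3.14  ,  0.0069,  1.3565]), 'contact_force': array([-0.3327, -0.2528,  0.6077]), 'torque': array([ 0.0017, -0.0376,  0.0003]), 'opening': np.float64(0.0358)} box [ 0.0022 -0.0384  0.0624]
```

Contact is starting; one more gentle millimetre.

>>> {"name": "carry_out", "arguments": {
  "targets": [
    [[0,0,0.001],0],
    [[0,0,0.001],0]
  ]
}}

```text
time: 14.05
tool_pos: [0.4575, 0.0381, 0.0623]
tool_rot: [-3.141, 0.007, 1.357]
contact_force: [-5.0, 0.1, 14.2]
opening: 0.0357
```

Run:
```python
from h import *
st()
```

```text
{'time': np.float64(14.05), 'qpos': array([-0.0795,  0.4419,  1.9093, -0.0094,  0.792 ,  0.1412]), 'tool_pos': array([0.4575, 0.0381, 0.0623]), 'tool_rot': array([-3.141 ,  0.0068,  1.3567]), 'contact_force': array([-4.9506,  0.136 , 14.1847]), 'torque': array([ 0.0106,  0.7306, -0.0057]), 'opening': np.float64(0.0357)} box [ 0.0023 -0.0383  0.0623]
```

>>> {"name": "carry_out", "arguments": {
  "targets": [
    [[0,0,-0.0005],0],
    [[0,0,0],0]
  ]
}}

```text
time: 14.3
tool_pos: [0.4576, 0.038, 0.0631]
tool_rot: [3.142, 0.007, 1.357]
contact_force: [1.3, -0.8, -1.0]
opening: 0.0355
```

>>> {"name": "carry_out", "arguments": {
  "targets": [
    [[0,-0.001,0],0],
    [[0,0,0],0],
    [[0,0,0],0],
    [[0,0,0],0]
  ],
  "fingers": 0.48
}}

```text
time: 14.8
tool_pos: [0.4567, 0.0382, 0.0628]
tool_rot: [-3.141, 0.007, 1.357]
contact_force: [-0.5, -0.4, -0.4]
opening: 0.0476
```

Run:
```python
from h import *
st()
```

```text
{'time': np.float64(14.8), 'qpos': array([-0.0793,  0.4397,  1.9114, -0.0094,  0.7915,  0.1415]), 'tool_pos': array([0.4567, 0.0382, 0.0628]), 'tool_rot': array([-3.1414,  0.0068,  1.3566]), 'contact_force': array([-0.4896, -0.3544, -0.4495]), 'torque': array([-0.0264, -0.1288,  0.0086]), 'opening': np.float64(0.0476)} box [ 0.0015 -0.0383  0.0628]
```

>>> {"name": "carry_out", "arguments": {
  "targets": [
    [[0,0,-0.008],0],
    [[0,0,-0.015],0],
    [[0,0,-0.02],0],
    [[0,0,-0.03],0],
    [[0,0,-0.04],0],
    [[0,0,-0.03],0],
    [[0,0,0],0]
  ]
}}

```text
time: 15.68
tool_pos: [0.4568, 0.0392, 0.2131]
tool_rot: [3.14, 0.006, 1.357]
contact_force: [-0.1, -0.5, -0.2]
opening: 0.048
```

Run:
```python
from h import *
st()
for n in ("scene","top"):
    im=eyes.read_camera(n); cv2.imwrite(f"pics/{n}6.png",im[:,:,::-1])
crop("pics/scene6.png",235,180,385,310,5,"pics/scenec6.png")
```

```text
{'time': np.float64(15.675), 'qpos': array([-0.077 ,  0.2335,  1.7179, -0.0071,  1.1896,  0.1398]), 'tool_pos': array([0.4568, 0.0392, 0.2131]), 'tool_rot': array([3.1401, 0.0065, 1.3566]), 'contact_force': array([-0.1328, -0.5086, -0.1587]), 'torque': array([ 0.0154, -0.1429, -0.0185]), 'opening': np.float64(0.048)} box [ 0.0014 -0.0373  0.2131]
```

View pics/scenec6.png

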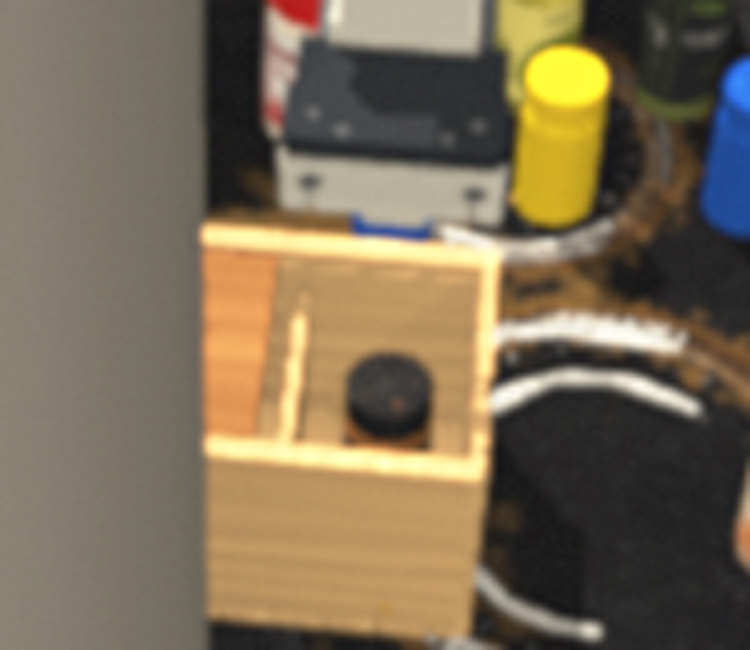

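>>> {"name": "carry_out", "arguments": {
  "targets": [
    [[0,0,0],0.175],
    [[0,0,0],0.175],
    [[0,0,0],0.175],
    [[0,0,0],0.175],
    [[0,0,0],0.175],
    [[0,0,0],0.175],
    [[0,0,0],0.175],
    [[0,0,0],0.175],
    [[0,0,0],0.17],
    [[0,0,0],0]
  ],
  "fingers": 1
}}

```text
time: 17.02
tool_pos: [0.4464, 0.0398, 0.1956]
tool_rot: [3.128, 0.034, -0.264]
contact_force: [-0.2, -0.3, 0.1]
opening: 0.0007
```

Run:
```python
from h import *
st(); go(bw(0,.132,.21),YB)
```

```text
{'time': np.float64(17.025), 'qpos': array([-0.0777,  0.2537,  1.7438, -0.0072,  1.1799,  1.7597]), 'tool_pos': array([0.4464, 0.0398, 0.1956]), 'tool_rot': array([ 3.1284,  0.0339, -0.264 ]), 'contact_force': array([-0.1786, -0.2766,  0.0505]), 'torque': array([ 0.0432, -0.0428,  0.0006]), 'opening': np.float64(0.0007)} box [-0.0089 -0.039   0.1956]
t 17.025 tot [-1.000e-04 -1.711e-01 -1.660e-02] n 4 row [-0.     -0.0428 -0.0042] twist -0.0494
```

>>> {"name": "carry_out", "arguments": {
  "targets": [
    [[0,0,-0.012],-0.049],
    [[0.004,-0.04,-0.005],0],
    [[0,-0.045,0],0],
    [[0,-0.045,0],0],
    [[0,-0.038,0],0],
    [[0,0,0],0]
  ]
}}

```text
time: 17.77
tool_pos: [0.4837, 0.2074, 0.2052]
tool_rot: [3.128, 0.045, -0.191]
contact_force: [-1.3, 0.1, -0.7]
opening: 0.0002
```

Run:
```python
from h import *
st(); go(bw(0,.132,.113),YB)
for n in ("scene","top"):
    im=eyes.read_camera(n); cv2.imwrite(f"pics/{n}7.png",im[:,:,::-1])
```

```text
{'time': np.float64(17.775), 'qpos': array([0.2553, 0.3884, 1.5167, 0.0071, 1.2827, 2.0148]), 'tool_pos': array([0.4837, 0.2074, 0.2052]), 'tool_rot': array([ 3.1278,  0.0446, -0.1912]), 'contact_force': array([-1.3333,  0.0746, -0.6666]), 'torque': array([0.0589, 0.0004, 0.0159]), 'opening': np.float64(0.0002)} box [-0.0082  0.1327  0.2052]
t 17.775 tot [ 0.0123 -0.0004  0.0917] n 2 row [ 0.0061 -0.0002  0.0459] twist 0.0234
```

View pics/top7.png

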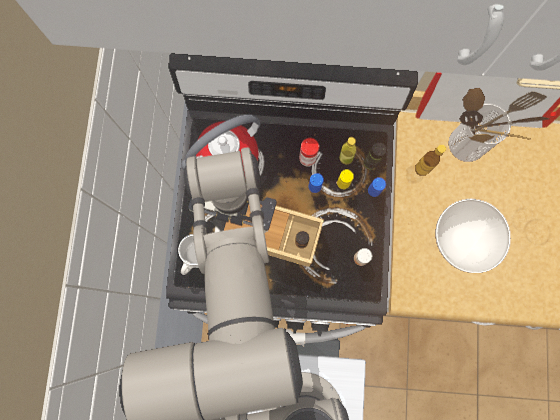

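View pics/scene7.png

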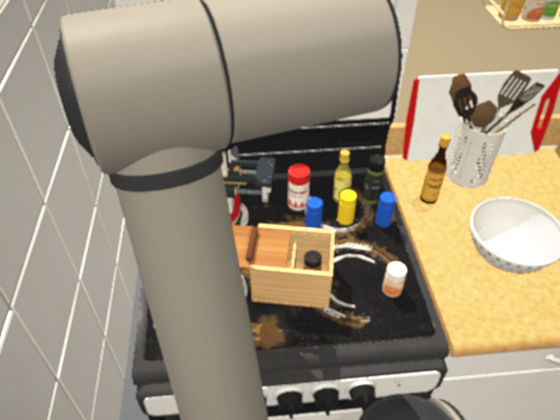

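>>> {"name": "carry_out", "arguments": {
  "targets": [
    [[0.005,0,0.02],0.023],
    [[0.005,0,0.025],0],
    [[0,0,0.025],0],
    [[0,0,0.015],0],
    [[0,0,0],0]
  ]
}}

```text
time: 18.5
tool_pos: [0.4887, 0.1958, 0.1176]
tool_rot: [3.124, 0.045, -0.218]
contact_force: [0.3, -0.3, 0.2]
opening: 0.0005
```

Run:
```python
from h import *
st(); go(bw(0,.11,.113),YB)
```

```text
{'time': np.float64(18.5), 'qpos': array([0.2332, 0.4831, 1.6305, 0.0043, 1.0766, 2.0191]), 'tool_pos': array([0.4887, 0.1958, 0.1176]), 'tool_rot': array([ 3.1238,  0.0455, -0.2176]), 'contact_force': array([ 0.319 , -0.3366,  0.2002]), 'torque': array([ 0.0235, -0.0245, -0.0015]), 'opening': np.float64(0.0005)} box [-0.0008  0.1225  0.1176]
t 18.5 tot [0.0011 0.0124 0.0047] n 1 row [0.0011 0.0124 0.0047] twist -0.003
```

>>> {"name": "carry_out", "arguments": {
  "targets": [
    [[0.001,0,0.004],0],
    [[0,0.008,0],0],
    [[0,0.008,0],0],
    [[0,0.008,0],0],
    [[0,0.008,0],0]
  ]
}}

```text
time: 19.12
tool_pos: [0.4836, 0.162, 0.1164]
tool_rot: [3.126, 0.041, -0.217]
contact_force: [0.9, 2.0, 0.1]
opening: 0.0004
```

Run:
```python
from h import *
st()
```

```text
{'time': np.float64(19.125), 'qpos': array([1.7170e-01, 4.5620e-01, 1.6818e+00, 1.9000e-03, 1.0476e+00,
       1.9586e+00]), 'tool_pos': array([0.4836, 0.162 , 0.1164]), 'tool_rot': array([ 3.1264,  0.0414, -0.2174]), 'contact_force': array([0.9219, 2.0062, 0.0521]), 'torque': array([ 0.3142, -0.0849,  0.0265]), 'opening': np.float64(0.0004)} box [0.0014 0.0883 0.1164]
```

>>> {"name": "carry_out", "arguments": {
  "targets": [
    [[0,0.008,0.001],0],
    [[0,0.008,0.001],0],
    [[0,0.008,0.001],0],
    [[0,0.008,0],0],
    [[0,0.008,0],0]
  ]
}}

```text
time: 19.75
tool_pos: [0.4749, 0.121, 0.1164]
tool_rot: [3.129, 0.038, -0.217]
contact_force: [0.5, 2.1, 0.1]
opening: 0.0004
```

Run:
```python
from h import *
st()
```

```text
{'time': np.float64(19.75), 'qpos': array([ 9.3300e-02,  4.2280e-01,  1.7395e+00, -5.0000e-04,  1.0196e+00,
        1.8813e+00]), 'tool_pos': array([0.4749, 0.121 , 0.1164]), 'tool_rot': array([ 3.1289,  0.0383, -0.2172]), 'contact_force': array([0.5263, 2.1408, 0.1005]), 'torque': array([ 0.4006, -0.0956,  0.0196]), 'opening': np.float64(0.0004)} box [0.0016 0.0464 0.1164]
```

>>> {"name": "carry_out", "arguments": {
  "targets": [
    [[0,0.005,0.002],0],
    [[0,0.005,0.002],0],
    [[0,0.004,0.001],0]
  ]
}}

```text
time: 20.12
tool_pos: [0.4732, 0.1081, 0.1143]
tool_rot: [3.134, 0.034, -0.219]
contact_force: [-0.7, 19.7, 9.0]
opening: 0.0003
```

Run:
```python
from h import *
st()
```

```text
{'time': np.float64(20.125), 'qpos': array([0.0649, 0.4151, 1.7599, 0.0031, 1.0011, 1.8529]), 'tool_pos': array([0.4732, 0.1081, 0.1143]), 'tool_rot': array([ 3.1345,  0.0338, -0.219 ]), 'contact_force': array([-0.6805, 19.734 ,  9.0365]), 'torque': array([ 3.222 ,  0.2324, -0.1236]), 'opening': np.float64(0.0003)} box [0.0027 0.0335 0.1143]
```

>>> {"name": "carry_out", "arguments": {
  "targets": [
    [[0,0.005,0],0],
    [[0,0.005,0],0]
  ]
}}

```text
time: 20.38
tool_pos: [0.4715, 0.1009, 0.1149]
tool_rot: [3.14, 0.033, -0.219]
contact_force: [0.4, 3.0, 1.6]
opening: 0.0004
```

Run:
```python
from h import *
st()
```

```text
{'time': np.float64(20.375), 'qpos': array([0.0468, 0.4075, 1.7707, 0.0089, 0.9952, 1.832 ]), 'tool_pos': array([0.4715, 0.1009, 0.1149]), 'tool_rot': array([ 3.1405,  0.0325, -0.2195]), 'contact_force': array([0.3732, 2.9847, 1.617 ]), 'torque': array([ 0.5303, -0.0965, -0.0014]), 'opening': np.float64(0.0004)} box [0.0026 0.0261 0.1149]
```

>>> {"name": "carry_out", "arguments": {
  "targets": [
    [[0,0.004,0],0],
    [[0,0.004,0],0],
    [[0,0.003,0],0]
  ]
}}

```text
time: 20.75
tool_pos: [0.4697, 0.0916, 0.115]
tool_rot: [-3.138, 0.032, -0.221]
contact_force: [3.1, 22.4, 3.9]
opening: 0.0005
```

Run:
```python
from h import *
st()
```

```text
{'time': np.float64(20.75), 'qpos': array([0.0245, 0.4002, 1.7825, 0.0137, 0.9887, 1.8087]), 'tool_pos': array([0.4697, 0.0916, 0.115 ]), 'tool_rot': array([-3.1377,  0.0317, -0.2211]), 'contact_force': array([ 3.0621, 22.3735,  3.9386]), 'torque': array([ 3.7915, -0.4675, -0.0906]), 'opening': np.float64(0.0005)} box [0.0028 0.0165 0.115 ]
```

>>> {"name": "carry_out", "arguments": {
  "targets": [
    [[0,0.003,0],0]
  ]
}}

```text
time: 20.88
tool_pos: [0.4698, 0.0914, 0.1154]
tool_rot: [-3.132, 0.031, -0.223]
contact_force: [2.1, 18.6, 3.6]
opening: 0.0005
```

>>> {"name": "carry_out", "arguments": {
  "targets": [
    [[0,-0.006,0],0],
    [[0,-0.01,-0.01],0],
    [[0,0,-0.04],0],
    [[0,0,-0.05],0],
    [[0,0,0],0]
  ]
}}

```text
time: 21.5
tool_pos: [0.4759, 0.1049, 0.2188]
tool_rot: [-3.136, 0.033, -0.223]
contact_force: [-0.1, 0.1, -0.0]
opening: 0.0004
```

Run:
```python
from h import *
st(); go([.36,-.3,.23])
```

```text
{'time': np.float64(21.5), 'qpos': array([0.0501, 0.2963, 1.6142, 0.0151, 1.2616, 1.839 ]), 'tool_pos': array([0.4759, 0.1049, 0.2188]), 'tool_rot': array([-3.1359,  0.0333, -0.2228]), 'contact_force': array([-0.0986,  0.1391, -0.0005]), 'torque': array([ 0.096 , -0.0095, -0.0142]), 'opening': np.float64(0.0004)} box [0.006  0.0309 0.2188]
t 21.5 tot [-0.0239  0.4205 -0.0128] n 9 row [-0.0027  0.0467 -0.0014] twist 0
```

>>> {"name": "carry_out", "arguments": {
  "targets": [
    [[-0.002,0.045,-0.002],0],
    [[-0.002,0.045,-0.002],0],
    [[-0.002,0.045,-0.002],0],
    [[-0.002,0.045,-0.002],0],
    [[-0.002,0.045,-0.002],0],
    [[-0.002,0.045,-0.002],0],
    [[-0.002,0.045,-0.002],0],
    [[-0.002,0.045,-0.002],0],
    [[0,0,0],0]
  ]
}}

```text
time: 22.62
tool_pos: [0.3748, -0.2527, 0.2291]
tool_rot: [-3.138, 0.045, -0.221]
contact_force: [0.2, 0.6, 0.2]
opening: 0.0005
```

Run:
```python
from h import *
st()
for n in ("scene","top"):
    im=eyes.read_camera(n); cv2.imwrite(f"pics/{n}8.png",im[:,:,::-1])
crop("pics/top8.png",240,130,400,280,5,"pics/topc8.png")
```

```text
{'time': np.float64(22.625), 'qpos': array([-0.7487,  0.2319,  1.6739, -0.0209,  1.2768,  1.0498]), 'tool_pos': array([ 0.3748, -0.2527,  0.2291]), 'tool_rot': array([-3.1383,  0.0454, -0.2212]), 'contact_force': array([0.1768, 0.5538, 0.2327]), 'torque': array([ 0.0525, -0.0158, -0.0232]), 'opening': np.float64(0.0005)} box [-0.0166 -0.34    0.2291]
```

View pics/topc8.png

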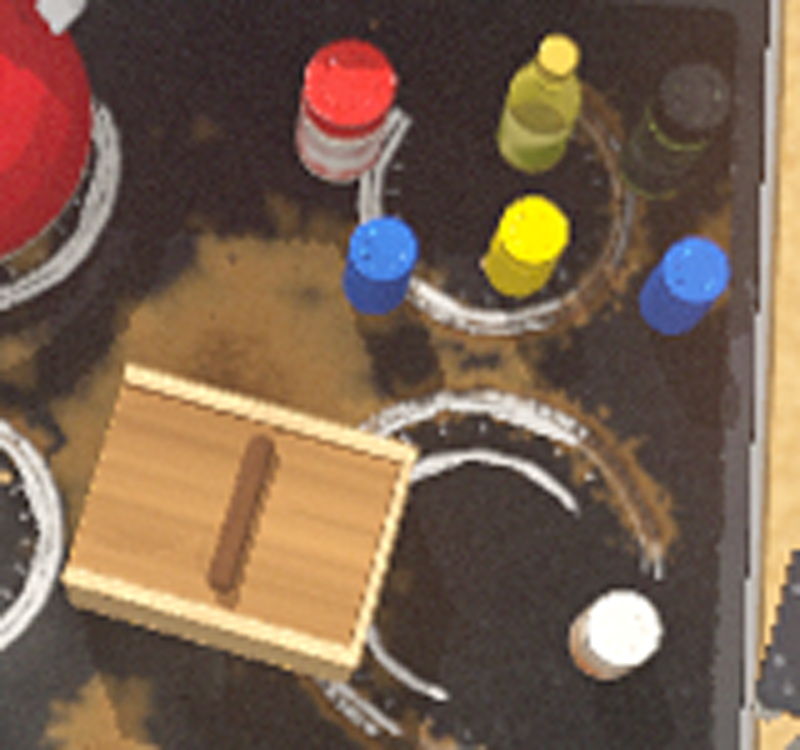

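View pics/scene8.png

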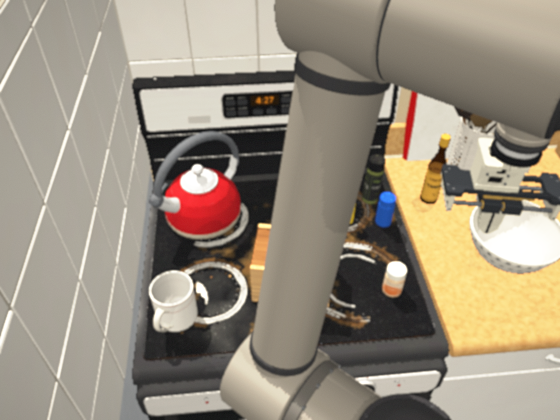

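Run:
```python
from h import *
a=cv2.imread("pics/topc.png").astype(int);b=cv2.imread("pics/topc8.png").astype(int);print("box region diff",np.abs(a-b)[360:690,60:420].max(), np.abs(a-b)[360:690,60:420].mean())
print(order.hand_in())
```

```text
box region diff 29 4.726038159371493
the job is handed in; nothing more can be done
None
```

The seed jar is in the spice box's empty compartment with the lid closed over it. I handed the job in at about 22.7 s of the 64 s allowed.

- **Opening:** I pushed the lid open over its ridge to its far stop, where the push force rose to about 18 N.
- **Placing:** I carried the jar in upright and lowered it in 1 mm steps until it touched the floor. The press on touching was about 14 N. After I let go, the camera showed it standing upright in the compartment.
- **Closing:** I pushed the lid back over the ridge with about 20 N, then on to the home stop. An extra push there, at about 19–22 N, did not move it.

**Last checks:**
- The final top view of the box matches the starting view to within image noise, with the bar in the same place, so the lid is home.
- The other jars, the bottle, the mug and the kettle look unmoved in the final pictures; I judged this by eye and did not measure it.
- The gripper was clear of everything at the end.
- No check failed. The two cameras' first estimates of the jar's position differed by about 6 mm. I used a value between them, and the grasp worked.

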